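# Set the board holder to its length mark and squeeze the cam lever shut

## Task

Set the board holder on the bench for the next batch of boards: pull its black parking knob straight up until it clicks and stays up, then push the sliding jaw against its spring until its red pointer stands opposite the blue clip on the scale. Holding the jaw there, squeeze the orange cam lever fully closed between the fingers, one finger on the lever and the other on the rubber pad across from it. Finish while still gripping lever and pad, with the pointer at the clip, and leave the other things on the bench alone.

Things in the scene. Friction and masses are not known exactly. Their poses are not given: they have to be found in the camera images.
- board_holder: board holder, fixed to the bench: black base 66 x 243 mm with an aluminium rail (rib top 36 mm high) and a fixed jaw (plate 100 mm wide, 38 to 80 mm high, inner face at y = +105 mm). Origin: on the bench under the rail, 115 mm from the parked end of the base. y: along the rail to the fixed jaw; x: across, to the rubber-pad side; the white scale, the clip and the lever are on the -x side
- sliding_jaw (a joint): how far (m) the sliding jaw is pushed along the holder's +y to the fixed jaw: 0 = parked, 0.09 = stop. A spring pushes it back towards 0 with 5 to 6 N all along the travel; it springs back if let go with the lever open. With the parking knob down it moves no more than about 1 mm
- jaw_back (a point): middle of the back (-y) face of the sliding jaw's plate, on the rail's centre line, 62 mm above the bench. The plate (100 mm wide, 38 to 80 mm high, 10 mm thick) is pushed in +y by both open fingers, set down behind it on either side of the black upright, which reaches from x = -13.5 to +3 mm and 34 mm back from here, 43 to 76 mm high
- jaw_plate: the aluminium plate of the sliding jaw (see jaw_back); its origin lies on the bench level under jaw_back and moves with the jaw
- grip_pad: black ribbed rubber pad on the +x face of the upright, where one finger presses: outer face 6 mm to +x of the rail's centre line, 2.5 to 34.5 mm behind jaw_back, 46.5 to 75.5 mm high. Its origin is the same point as jaw_plate's
- cam_lever (a joint): angle (rad) of the orange cam lever: 0 = closed (parallel to the rail, jaw locked), 0.5 = fully open, tip swung out to -x. It starts between 0.42 and 0.5 and stays where it is left; closing it takes up to about 8 N near the tip, and it holds itself closed
- lever_hinge (a point): axis (vertical) of the cam lever, 64 mm above the bench: 18.2 mm to -x of the rail's centre line and 46 mm behind jaw_back; moves with the jaw
- lever_tip (a point): free end of the cam lever, 38 mm from its hinge, 64 mm above the bench; the lever points from its hinge towards the jaw plate. The lever is 7 mm thick; its end part stands 54 to 74 mm high
- lever_paddle: orange arm of the cam lever. Origin on the hinge axis, 54 mm above the bench; y points to its tip. Closed, its outer face is 21.7 mm to -x of the rail's centre line: lever and pad together are then 27.7 mm wide. Open, the tip reaches 40 mm to -x: fingers opened 75 mm or more and centred 8 mm to -x of the centre line pass outside lever and pad
- park_knob (a joint): how far (m) the parking knob is pulled up: 0 = down (pin in the rail, jaw blocked), 0.012 = fully up; the pin is clear above 0.009. A ball detent has to be overcome (about 3 N, between 2 and 10 mm) and then holds it up
- knob_grip (a point): middle of the round black parking knob with a red dot on top, 21 mm across, 18 mm high, on the tail of the sliding jaw 76 mm behind jaw_back; this point is 60 mm above the bench while the knob is down, the knob's top 69 mm. The tail beneath it is 20 mm wide and 44 mm high
- pointer (a point): tip of the red pointer that reaches from the sliding jaw forward and down to the scale, 25 mm ahead (+y) of jaw_back, 28.5 mm to -x of the centre line, 14 mm above the bench
- index_clip: the blue clip with a white line on top, 8 mm wide along the rail, its top 24 mm above the bench, pinched on the edge of the base beside the scale: the length mark. Origin: middle of its face towards the pointer; its y axis runs along the rail like the holder's. The pointer is opposite the clip when its tip has the clip's y within half the clip's width
- phone: a dark phone lying on a brown mat, 168 x 81 x 9 mm; bystander
- marker_pen: a marker pen lying on the bench, 135 mm long; bystander
- transformer_0: a small yellow and black transformer, 39 mm, near the board holder; bystander
- transformer_3: a small yellow and black transformer, 36 mm, before the stacked boards; bystander
- tweezers: steel tweezers, 117 mm long; bystander
- cutters: side cutters with blue handles, 143 mm long; bystander
- board_a: a small green circuit board, 40 x 105 x 23 mm, on the blue log book; bystander

How it is judged:
On the way, in this order (a step that is already met when the one before it is completed fails the run):
1. the parking knob is pulled up and stays up while the jaw is still at its parked end (value of joint park_knob above 0.009 m and value of joint sliding_jaw below 0.004 m), for 0.2 s.
2. with the lever still open, the fingers hold the sliding jaw with its pointer opposite the clip (y of pointer in the frame of index_clip between -0.004 and 0.004 m and value of joint cam_lever above 0.2 rad and contact force between the fingers and jaw_plate above 1 N), for 0.15 s.
3. the lever is squeezed fully closed between the fingers with the pointer opposite the clip (y of pointer in the frame of index_clip between -0.004 and 0.004 m and value of joint cam_lever below 0.05 rad and contact force between the fingers and lever_paddle above 2 N and contact force between the fingers and grip_pad above 2 N), for 0.3 s.
At the end, for the whole second after the job is handed in: The pointer is within 4 mm of the clip's middle along the rail and the jaw does not move, the cam lever is closed (below 0.05 rad), the parking knob is up (above 9 mm), and the fingers are still gripping: more than 2 N on the lever and more than 2 N on the rubber pad (all of step 3 and value of joint park_knob above 0.009 m and velocity of joint sliding_jaw between -0.01 and 0.01 m/s); the arm keeps its last pose, push and grip.
It fails at once if one of the other things on the bench is pushed more than 2 cm (distance of any of phone, marker_pen, transformer_0, transformer_3, tweezers, cutters, board_a from where it was at the start of the episode above 0.02 m).
It also fails if it takes over 45 s, if anything falls off the work surface, if the arm or the gripper's body presses on something with over 40 N, if the wrist force passes 120 N, or if a joint passes its speed limit or range.

## Robot

A 6-joint arm with a two-finger parallel gripper is mounted at the origin on a cart in front of the work surface, level with it; the furniture and walls round the work are solid. World frame = base frame: x ahead of the robot, y to its left, z up, the work surface at z = 0. Lengths are in m, angles in rad, forces in N, time in s.
With the tool pointing down it reaches from about 0.25 to 0.8 m from the base axis. Payload 3.9 kg.
Tool frame: the origin (TCP) lies at the very end of the fingers, on their centre line; the grasp point (between the pads) lies 19 mm behind it; z points along the fingers, y is the line along which they close (so a half turn about z gives the same grasp; the last joint's range is limited). The gripper opens to 85 mm and grips with 20 to 120 N. Pads are 22 mm wide; open, the fingers measure 114 mm over their backs; the gripper's body (76 mm by 85 mm) begins 54 mm behind the grasp point. The pads swing forward as they close: fully open they stand 13 mm farther back than shut.
Start: joints at [-1.163, 0.26, -0.138, 1.173, 0, 1.571], TCP at [0.208, -0.482, 0.231] pointing down, gripper open.
Joint ranges: [-2.78, 2.78], [-0.83, 1.72], [-1.28, 1.37], [-1.9, 2.12], [-1.57, 1.48], [-3.14, 3.14]. Speed limits (rad/s): [2.57, 2.57, 3.14, 3.14, 3.14, 3.14].

## Interface

Orientations are given as a unit quaternion [w, x, y, z].
In Python, from station import ctrl, set_gripper, kinematics, imaging, order, spotter gives the robot as it stands. Calls block until the motion is done:
- ctrl.move_ptp(position, orientation): joint-space move of the TCP to a pose.
- ctrl.move_l(position, v=0.15, rot=None, until_force=None): straight line of the TCP; rot=None keeps the orientation; v is the mean speed in m/s. With until_force (N) it stops when the force on the tool has changed by that much, and returns True; else False.
- ctrl.movej(angles): joint-space move.
- set_gripper(opening, strength=None): finger opening in m; strength is the grip in N (None keeps the last); returns when the fingers have stopped.
- ctrl.wait(seconds).
- kinematics.solve_ik(position, orientation): joint angles nearest the present ones, or None.
- ctrl.get_obs(): the state.
- imaging.snapshot(name): name is "scene" or "top" or "wrist"; returns a dict with "frame" (480x640x3 uint8, red, green, blue), "fx", "fy", "cx", "cy" (pixels), "extrinsics" (4x4, takes a point from world to camera coordinates); the wrist camera has in their place "T_tool_cam" (4x4, takes a point from camera to tool coordinates, whose origin is the TCP and whose axes are the flange's). Camera axes: x right, y down, z forward; pixel columns grow to the right and rows downward; lengths in m; the calibration is good to about 2 mm. The wrist camera is an equidistant fisheye: a pixel r from the principal point sees the ray r / f radians off the axis. A picture is of the moment at which its call begins: read the wrist's pose just before it. There is no depth.
A pose or a line that the arm cannot do raises ctrl.IKError and nothing moves.
- order.job_done(): hands the job in; it is judged then, once.
Trained networks look in the newest picture that a camera, given by its name, has taken for a name from the list of things; names that differ only in an ending like _2 or _b are one class to them, and where a whole thing is asked for, a point or a joint stands for the part that bears it (a point fixed in the world has none). Each returns a list of dicts, best first, with "conf" (0 to 1); they miss things now and then, are a little off and sometimes report something else, mostly with a low value. They report only what shows in the picture. A call takes as long as a camera call.
- spotter.boxes_of(name, camera): "point" ([x, y, z] in m, in the coordinates of the camera as it stood for that picture, good to about 4 mm: the middle of the surface that is visible of it).
- spotter.spot_point(name, camera): "point" ([x, y, z] in m, in the coordinates of the camera as it stood for that picture, good to about 4 mm: a listed point, or the origin of a listed thing).
The state is a dict: "time_s": time; "joint_positions": joint angles; "dq": joint speeds; "effort": joint torques, N m; "ee_pos": TCP position; "ee_rot": TCP orientation; "force": force on the tool from outside, world axes, zero at the start; "moment": the same for the moment, N m; "opening": finger opening in m; "grip_force": force on a finger pad.
Only numpy, scipy, OpenCV 4.12 (cv2) and the standard library are available. Lean on these libraries where they do the work, as an engineer would, in place of code of your own. Each camera call takes 0.05 s, during which the arm holds its last target. There are 200 camera calls.

## Working session

There is one attempt and no reset: what is moved stays moved. The work goes in short steps, each a Python script; the robot and the scene stay as the last script left them, time stands still between calls to the robot, and variables do not carry over. Pictures are saved under pics/ and viewed, at most 10 in all, crops included, and the job is handed in when it is done.

```bash
mkdir -p pics; ls
cat > h.py <<'E'
import numpy as np, cv2
from station import ctrl,set_gripper,kinematics,imaging,order,spotter
from scipy.spatial.transform import Rotation as R
def T_wc(s,obs):
    if "extrinsics" in s: return np.linalg.inv(np.array(s["extrinsics"]))
    T=np.eye(4); q=obs["ee_rot"]; T[:3,:3]=R.from_quat([q[1],q[2],q[3],q[0]]).as_matrix(); T[:3,3]=obs["ee_pos"]
    return T@np.array(s["T_tool_cam"])
def look(cam,name=None):
    o=ctrl.get_obs(); s=imaging.snapshot(cam)
    if name: cv2.imwrite(f"pics/{name}.png",s["frame"][:,:,::-1])
    return s,T_wc(s,o)
def pts(cam,names,T,fn=None):
    out={}
    for n in names:
        r=(fn or spotter.spot_point)(n,cam)[:2]
        out[n]=[(np.round((T@np.r_[d["point"],1])[:3],4),round(d["conf"],2)) for d in r]
    return out
E
python3 - <<'E'
from h import *
o=ctrl.get_obs(); print(o["time_s"],o["ee_pos"],o["ee_rot"],o["opening"])
for c in ("scene","top"):
    s,T=look(c,c+"0"); print(c,T[:3,3])
    for k,v in pts(c,["board_holder","jaw_back","lever_hinge","lever_tip","knob_grip","pointer","index_clip"],T).items(): print(k,v)
    for k,v in pts(c,["transformer_0","marker_pen","phone","tweezers","cutters"],T).items(): print(k,v)
E
```

```text
pics
0.0 [ 0.20792163 -0.48133014  0.23047013] [-9.48255438e-04  9.79291093e-01  2.02454985e-01 -1.90017949e-04] 0.08581524328304417
scene [-0.03966425  0.90315875  0.61992306]
board_holder [(array([0.4919, 0.2534, 0.001 ]), 0.58)]
jaw_back [(array([0.4692, 0.2569, 0.064 ]), 0.94)]
lever_hinge [(array([0.4288, 0.2859, 0.0601]), 0.52)]
lever_tip [(array([0.465 , 0.2955, 0.066 ]), 0.57), (array([ 0.4853,  0.2545, -0.0017]), 0.25)]
knob_grip [(array([0.3938, 0.2731, 0.0604]), 0.63), (array([ 0.4333, -0.2071, -0.001 ]), 0.16)]
pointer [(array([0.4994, 0.2816, 0.0202]), 0.89)]
index_clip [(array([0.5284, 0.2797, 0.0163]), 0.43)]
transformer_0 [(array([ 6.379e-01,  1.320e-01, -2.000e-04]), 0.63), (array([ 0.5633, -0.1691, -0.0006]), 0.58)]
marker_pen [(array([ 4.353e-01, -2.097e-01, -4.000e-04]), 0.63)]
phone [(array([0.4923, 0.4781, 0.0149]), 0.76)]
tweezers [(array([0.4388, 0.0568, 0.0041]), 0.61)]
cutters [(array([ 0.4547, -0.0359,  0.    ]), 0.84)]
top [0.43501327 0.0665699  1.23247618]
board_holder [(array([0.4863, 0.2537, 0.0025]), 0.73), (array([0.4902, 0.481 , 0.0083]), 0.25)]
jaw_back [(array([0.4677, 0.256 , 0.0619]), 0.58)]
lever_hinge [(array([0.4247, 0.283 , 0.0611]), 0.55)]
lever_tip [(array([ 0.6388,  0.1283, -0.0016]), 0.64), (array([0.4643, 0.2965, 0.0617]), 0.48)]
knob_grip []
pointer [(array([0.5002, 0.284 , 0.0102]), 0.95), (array([0.4891, 0.2538, 0.0026]), 0.53)]
index_clip []
transformer_0 [(array([ 0.5625, -0.1722,  0.001 ]), 0.78), (array([ 0.6369,  0.1284, -0.0056]), 0.66)]
marker_pen [(array([ 0.4344, -0.2129,  0.0043]), 0.57)]
phone [(array([0.4925, 0.4792, 0.0074]), 0.81)]
tweezers [(array([ 0.4335,  0.0561, -0.0009]), 0.38)]
cutters [(array([ 0.4526, -0.0381, -0.002 ]), 0.66)]
```

View pics/scene0.png

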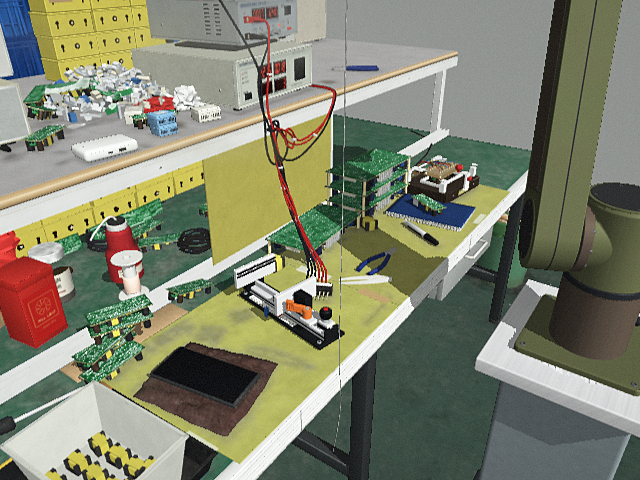

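View pics/top0.png

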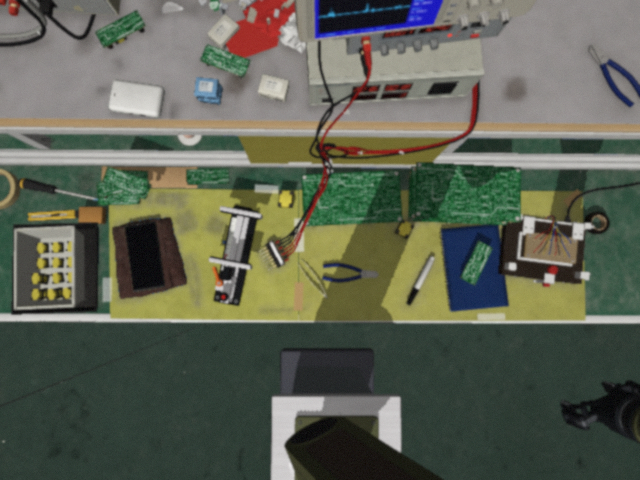

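```bash
cat >> h.py <<'E'
def quat(yaw):  # tool down, tool x at yaw
    return [0.0,np.cos(yaw/2),np.sin(yaw/2),0.0]
NAMES=["board_holder","jaw_back","lever_hinge","lever_tip","knob_grip","pointer","index_clip"]
E
python3 - <<'E'
from h import *
s=imaging.snapshot("wrist"); print(np.round(s["T_tool_cam"],3),s["fx"])
for y in (-.2,-.2+np.pi):
    print([np.round(j,2) if j is not None else None for j in [kinematics.solve_ik(p,quat(y)) for p in ([.40,.26,.25],[.39,.27,.05],[.5,.25,.05])]])
y=-.2
ctrl.move_ptp([.36,-.15,.3],quat(y)); ctrl.move_ptp([.36,.12,.3],quat(y)); ctrl.move_ptp([.42,.265,.25],quat(y))
s,T=look("wrist","w0"); print(ctrl.get_obs()["time_s"],T[:3,3])
for k in range(2):
    if k: s,T=look("wrist")
    for a,b in pts("wrist",NAMES+["index_clip"],T).items(): print(a,b)
E
```

```text
[[-0.    -0.947 -0.321  0.083]
 [ 1.    -0.    -0.001  0.001]
 [ 0.001 -0.321  0.947 -0.143]
 [ 0.     0.     0.     1.   ]] 371.64829954431775
[array([ 0.58,  0.17, -0.21,  1.19,  0.  , -2.37]), array([ 0.61,  0.33, -0.56,  0.68,  0.  , -2.34]), array([ 0.46,  0.45, -0.35,  0.76,  0.  , -2.48])]
[array([ 0.58,  0.17, -0.21,  1.19,  0.  ,  0.78]), array([ 0.61,  0.33, -0.56,  0.68,  0.  ,  0.81]), array([ 0.46,  0.45, -0.35,  0.76,  0.  ,  0.66])]
8.075 [0.50115584 0.24758136 0.39261201]
board_holder [(array([0.4856, 0.2555, 0.001 ]), 0.78)]
jaw_back [(array([0.4663, 0.2635, 0.0618]), 0.97)]
lever_hinge [(array([0.4295, 0.2835, 0.0649]), 0.78)]
lever_tip [(array([0.4662, 0.2921, 0.0627]), 0.84)]
knob_grip [(array([0.3947, 0.2707, 0.058 ]), 0.85)]
pointer [(array([0.5003, 0.2797, 0.0126]), 0.87), (array([0.4293, 0.2803, 0.0661]), 0.41)]
index_clip [(array([0.5262, 0.2825, 0.0157]), 0.59)]
board_holder [(array([ 4.836e-01,  2.532e-01, -3.000e-04]), 0.78)]
jaw_back [(array([0.4718, 0.2647, 0.0599]), 0.69), (array([ 5.612e-01, -1.716e-01,  3.000e-04]), 0.21)]
lever_hinge [(array([0.4294, 0.2797, 0.0674]), 0.88)]
lever_tip [(array([0.4699, 0.2954, 0.0631]), 0.78), (array([0.3937, 0.2725, 0.0619]), 0.31)]
knob_grip [(array([0.393 , 0.2724, 0.0593]), 0.93)]
pointer [(array([0.4989, 0.2786, 0.0143]), 0.91), (array([0.4663, 0.2951, 0.0644]), 0.2)]
index_clip [(array([0.5284, 0.281 , 0.0171]), 0.56)]
```

View pics/w0.png

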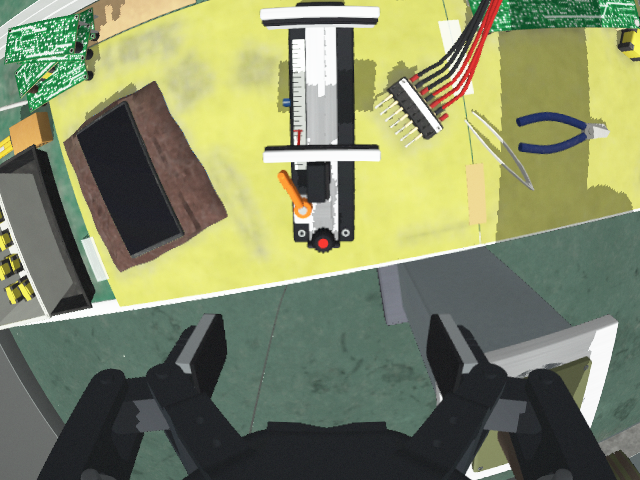

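Run:
```python
import cv2
a=cv2.imread("pics/w0.png")[0:260,255:390]
cv2.imwrite("pics/w0c.png",cv2.resize(a[85:255],None,fx=3.5,fy=3.5,interpolation=cv2.INTER_CUBIC))
```

```text
(no output)
```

View pics/w0c.png

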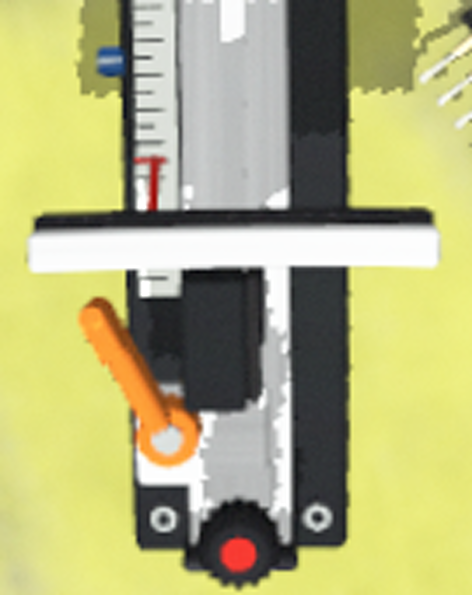

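```bash
cat >> h.py <<'E'
def proj(s,T,P):
    p=(np.linalg.inv(T)@np.r_[P,1])[:3]; r=np.hypot(p[0],p[1]); th=np.arctan2(r,p[2])
    return np.array([s["cx"]+s["fx"]*th*p[0]/r, s["cy"]+s["fy"]*th*p[1]/r])
def loc(pose,l):  # local (x,y,z) rel. to jaw_back on bench -> world ; pose=(x,y,yaw of holder +y axis)
    x,y,a=pose; d=np.array([np.cos(a),np.sin(a)]); n=np.array([np.sin(a),-np.cos(a)])
    return np.r_[np.array([x,y])+l[0]*n+l[1]*d,l[2]]
E
python3 - <<'E'
from h import *
from scipy.optimize import least_squares
s,T=look("wrist")
D=[((238,553),(0,-76,.069)),((30,272),(-50,0,.08)),((438,265),(50,0,.08)),((35,230),(-50,10,.08)),((438,222),(50,10,.08)),((167,440),(-18.2,-46,.070))]
D=[(np.array([255+a/3.5,85+b/3.5]),np.array([l[0]/1e3,l[1]/1e3,l[2]])) for (a,b),l in D]
f=lambda p: np.concatenate([proj(s,T,loc(p,l))-q for q,l in D])
r=least_squares(f,[.468,.257,-.2]); p=r.x; print("pose",p,np.degrees(p[2])); print(np.round(r.fun.reshape(-1,2),1))
px=lambda a,b:np.array([255+a/3.5,85+b/3.5])
for n,(q,z) in {"clip":(px(110,61),.024),"ptr":(px(150,159),.014)}.items():
    g=least_squares(lambda u:proj(s,T,loc(p,(u[0],u[1],z)))-q,[-.03,.03]).x; print(n,g,loc(p,(*g,z)))
np.save("pose.npy",p)
print(ctrl.get_obs()["ee_pos"],ctrl.get_obs()["time_s"])
E
```

```text
pose [ 0.47063686  0.25777455 -0.18746488] -10.740946247112577
[[ 0.5 -0.5]
 [-0.4 -0.4]
 [ 1.1 -0. ]
 [-2.4 -0. ]
 [ 1.3  0.5]
 [-0.1  0.6]]
clip [-0.03462871  0.05329777] [0.52945455 0.28186352 0.024     ]
ptr [-0.02477674  0.02484355] [0.49966276 0.27748713 0.014     ]
[0.419995   0.26503351 0.24993809] 8.975
```

Run:
```python
from h import *
p=np.load("pose.npy"); q=quat(p[2]); k=loc(p,(0,-.076,0))
ctrl.move_ptp(k+[0,0,.13],q); set_gripper(.05,40)
print(ctrl.move_l(k+[0,0,.048],v=.08,until_force=10))
o=ctrl.get_obs(); print(o["ee_pos"],o["force"])
set_gripper(0.0,40); o=ctrl.get_obs(); print(o["opening"],o["grip_force"],o["force"])
print(ctrl.move_l(k+[0,0,.061],v=.03,until_force=25)); ctrl.wait(.3)
o=ctrl.get_obs(); print(o["ee_pos"],o["force"],o["time_s"],o["opening"])
s,T=look("wrist","w1"); print(pts("wrist",["knob_grip"],T))
```

```text
False
[0.39636457 0.27223539 0.04842569] [-0.3077817   0.27169528 -0.25013035]
0.018867059669319182 39.082226660102606 [-1.43360372 -1.25097717  4.27394263]
False
[0.3962605  0.27221756 0.06082311] [ 3.55545343  4.13522718 -8.60227226] 12.4167 0.01891916633218691
{'knob_grip': [(array([0.3949, 0.2693, 0.0737]), 0.92), (array([0.4298, 0.2779, 0.07  ]), 0.63)]}
```

Run:
```python
from h import *
p=np.load("pose.npy"); q=quat(p[2]); k=loc(p,(0,-.076,0))
set_gripper(.045,40); ctrl.move_l(k+[0,0,.14],v=.12)
set_gripper(.077,40)
s,T=look("wrist","w2"); print({**pts("wrist",["knob_grip","pointer","jaw_back"],T)})
ctrl.move_l(loc(p,(-.008,-.020,.14)),v=.12)
print(ctrl.move_l(loc(p,(-.008,-.020,.047)),v=.08,until_force=8))
d=np.array([np.cos(p[2]),np.sin(p[2]),0]); o=ctrl.get_obs(); print(o["ee_pos"],o["force"],o["opening"])
print(ctrl.move_l(loc(p,(-.008,.0,.047)),v=.015,until_force=3))
o=ctrl.get_obs(); print("contact y", (o["ee_pos"]-loc(p,(0,0,.047)))@d,o["force"],o["time_s"])
s,T=look("wrist","w3"); print(pts("wrist",["pointer","index_clip"],T))
```

```text
{'knob_grip': [(array([0.3942, 0.27  , 0.071 ]), 0.94), (array([ 0.4527, -0.0342, -0.    ]), 0.6)], 'pointer': [(array([0.5023, 0.2787, 0.012 ]), 0.9), (array([0.4854, 0.2575, 0.0016]), 0.33)], 'jaw_back': []}
False
[0.45296074 0.26965347 0.04753752] [1.19657362 0.11316553 0.6960207 ] 0.07734521090049412
True
contact y -0.01241684106693944 [-0.06615032  0.07361274  0.06446183] 16.9583
{'pointer': [(array([0.5011, 0.2781, 0.0146]), 0.65)], 'index_clip': [(array([0.526 , 0.2803, 0.016 ]), 0.67), (array([0.499 , 0.2801, 0.009 ]), 0.18)]}
```

View pics/w3.png

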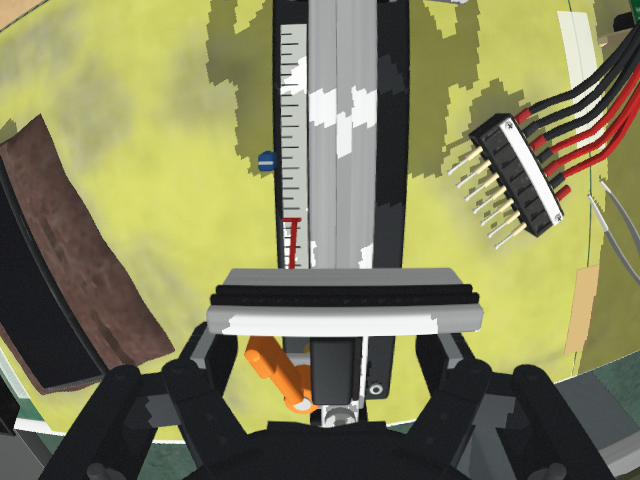

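The wrist view shows both open fingers behind the plate, outside lever and pad; the pointer tip is at (291,219) and the clip line at (266,161).

```bash
cat >> h.py <<'E'
from scipy.optimize import least_squares
def backproj(s,T,p,q,z):
    return least_squares(lambda u:proj(s,T,loc(p,(u[0],u[1],z)))-q,[-.03,.03]).x
E
python3 - <<'E'
from h import *
p=np.load("pose.npy"); d=np.array([np.cos(p[2]),np.sin(p[2]),0])
s,T=look("wrist")
print("clip",backproj(s,T,p,(266,161),.024),"ptr",backproj(s,T,p,(291,219),.014))
print(ctrl.move_l(loc(p,(-.008,.0150,.047)),v=.03,until_force=30)); ctrl.wait(.2)
o=ctrl.get_obs(); print("y", (o["ee_pos"]-loc(p,(0,0,.047)))@d,o["ee_pos"],o["force"],o["time_s"])
s,T=look("wrist","w4"); print(pts("wrist",["pointer","index_clip"],T))
a=s["frame"][:,:,::-1][60:360,180:480]
cv2.imwrite("pics/w4c.png",cv2.resize(a,None,fx=2,fy=2,interpolation=cv2.INTER_CUBIC))
E
```

```text
clip [-0.03349895  0.05373555] ptr [-0.02382467  0.02409429]
False
y 0.01260058429090489 [0.484379   0.26260797 0.04620635] [-4.46841296  1.51677059 -0.64743401] 18.4333
{'pointer': [(array([0.5226, 0.2771, 0.0118]), 0.61)], 'index_clip': [(array([0.5277, 0.2791, 0.0175]), 0.84)]}
```

View pics/w4c.png

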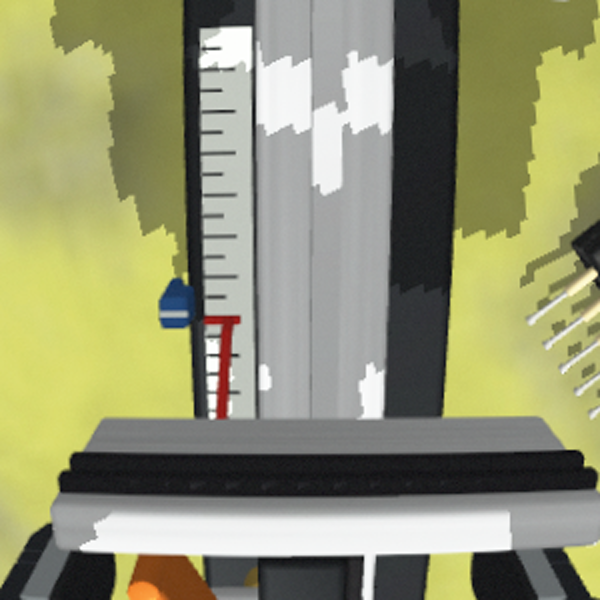

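Run:
```python
from h import *
p=np.load("pose.npy")
s,T=look("wrist")
print("clip",backproj(s,T,p,(266.5,216.5),.024),"ptr",backproj(s,T,p,(291,220),.014),"ptrL",backproj(s,T,p,(282,220.5),.014))
print(backproj(s,T,p,(266.5,222.5),.024),backproj(s,T,p,(266.5,203),.024), ctrl.get_obs()["grip_force"])
```

```text
clip [-0.03419745  0.05330366] ptr [-0.02381887  0.04881031] ptrL [-0.02825741  0.04857684]
[-0.0343291   0.05042407] [-0.03392281  0.05969497] 2.5333295948803425
```

Run:
```python
from h import *
p=np.load("pose.npy"); d=np.array([np.cos(p[2]),np.sin(p[2]),0])
ctrl.move_l(loc(p,(-.008,.0196,.047)),v=.02); ctrl.wait(.4)
o=ctrl.get_obs(); print("y", (o["ee_pos"]-loc(p,(0,0,.047)))@d,o["force"],o["time_s"])
s,T=look("wrist","w5"); print(pts("wrist",["pointer","index_clip"],T))
a=s["frame"][:,:,::-1][60:360,180:480]
cv2.imwrite("pics/w5c.png",cv2.resize(a,None,fx=2,fy=2,interpolation=cv2.INTER_CUBIC))
```

```text
y 0.01742202202045427 [-5.22610169  1.8541461  -0.14459435] 19.4167
{'pointer': [(array([0.528 , 0.2733, 0.0129]), 0.73), (array([0.4854, 0.2551, 0.0015]), 0.68)], 'index_clip': [(array([0.5287, 0.2824, 0.0167]), 0.83), (array([0.4602, 0.2761, 0.066 ]), 0.57)]}
```

View pics/w5c.png

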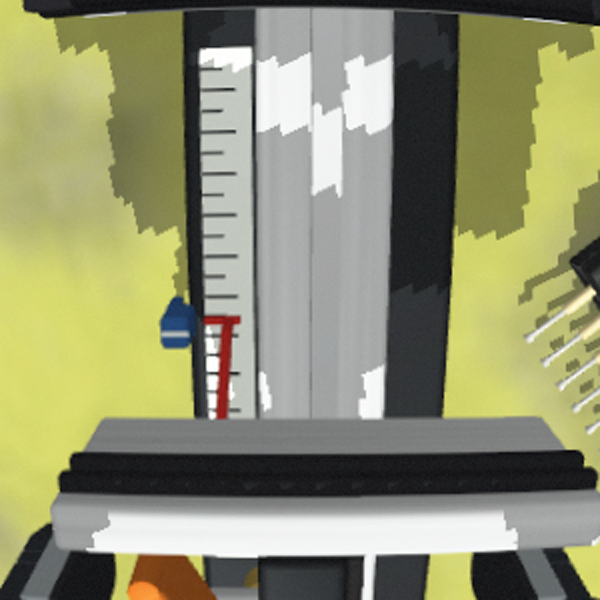

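Run:
```python
from h import *
p=np.load("pose.npy"); d=np.array([np.cos(p[2]),np.sin(p[2]),0])
s,T=look("wrist"); print("clip",backproj(s,T,p,(266.8,227),.024),"ptrL",backproj(s,T,p,(282,220.5),.014))
set_gripper(0.0,40); ctrl.wait(.5)
o=ctrl.get_obs(); print("y", (o["ee_pos"]-loc(p,(0,0,.047)))@d,o["ee_pos"],o["force"],o["opening"],o["grip_force"],o["time_s"])
s,T=look("wrist","w6"); print(pts("wrist",["pointer","index_clip","lever_tip","knob_grip"],T))
cv2.imwrite("pics/w6c.png",cv2.resize(s["frame"][60:400,140:500,::-1],None,fx=1.75,fy=1.75,interpolation=cv2.INTER_CUBIC))
```

```text
clip [-0.0343233   0.05311336] ptrL [-0.0282893   0.05344979]
y 0.018372133092978225 [0.49015851 0.26210732 0.04784324] [-6.53119323  0.46389678  8.77055291] 0.026171808985907964 44.59665175701957 20.6333
{'pointer': [(array([0.5304, 0.2723, 0.0128]), 0.93)], 'index_clip': [(array([0.5266, 0.2823, 0.0155]), 0.86)], 'lever_tip': [(array([0.5   , 0.2682, 0.0626]), 0.7)], 'knob_grip': []}
```

View pics/w6c.png

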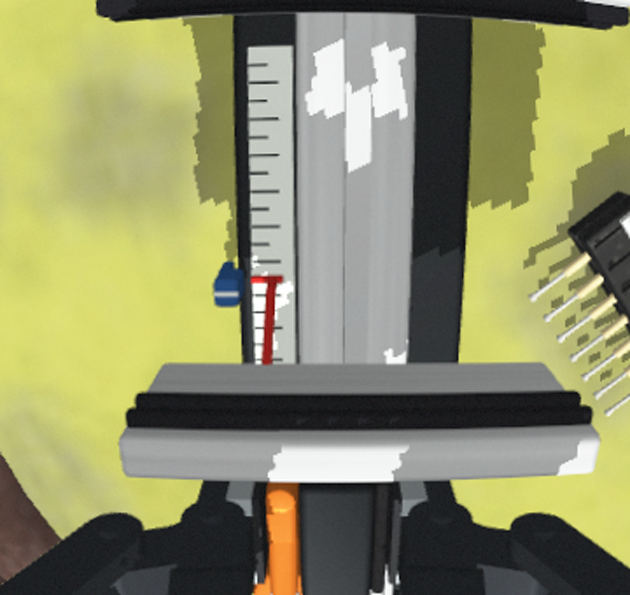

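Run:
```python
from h import *
p=np.load("pose.npy")
s,T=look("wrist")
c=backproj(s,T,p,(269.7,228),.024); t=backproj(s,T,p,(285,219),.014); print(c,t)
s2,T2=look("scene"); print(pts("scene",["knob_grip","pointer","index_clip"],T2))
if abs(t[1]-c[1])<.0025: print(order.job_done())
```

```text
[-0.03381031  0.05311444] [-0.02755564  0.05476286]
{'knob_grip': [(array([0.424 , 0.2652, 0.0708]), 0.67)], 'pointer': [(array([0.5321, 0.2787, 0.0199]), 0.65)], 'index_clip': [(array([0.5322, 0.2801, 0.0142]), 0.38)]}
the job is handed in; nothing more can be done
None
```

I handed the job in at about 21 s with the knob up, the lever squeezed closed against the rubber pad (about 45 N grip), and the pointer about 1.6 mm past the clip's middle, inside the 4 mm limit; the handover returned no verdict.

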